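# Open the service hatch of a display plinth

### The job

Open the service hatch in the sloping top of the display plinth so that the humidity cassette can be reached. Its clamp knob has a left-hand thread: turn it clockwise about a quarter turn, until its steel tongue points up the slope, then lift the recessed hatch straight off its seat, slide it to the left along its channels as far as it goes, and let it down there. Do not bump the lamp arm above it, and leave the censer, the jar and the brush where they are.

Things in the scene. Friction and masses are not known exactly. Their poses are not given: they have to be found in the camera images.
- plinth: Fixed grey plinth, 220 x 420 mm. Origin on the table under the deck's middle; x level towards its high side (away from the robot), y left, z up. The sloping deck passes 100 mm above the origin and rises 23 deg towards +x, so its outward normal leans 23 deg back to the robot. Along y: knob axis at -165 mm, hatch seat centre -35, free parking surface 35 to 195.
- deck_mid (a point): Middle of the deck's top face, 100 mm above the plinth's origin. Axes: x up the slope, y left along the deck, z along the deck's outward normal. Two fixed aluminium C-channels, 32 mm high, run along y beside hatch seat and parking surface, 66 to 90 mm up and down the slope from here.
- hatch_handle (a point): Middle of the hatch's dark steel handle bar, the point to grip: 45 mm above the hatch, bar 64 mm long up the slope, 14 mm wide, 16 mm high, open beneath between 14 mm end posts 25 mm from the middle. Axes as deck_mid: y is the slide direction, z the lift direction. Hatch: aluminium plate 120 (x) x 136 (y) x 12 mm, 0.3 to 0.65 kg, at the start sunk flush in its seat.
- hatch_lift (a joint): Height of the hatch above its seat along the deck's normal, m: 0 seated (at the start), range 0 to 0.022. It sinks back by its own weight. It can slide only when above 0.012 (the depth of the recess); once slid away it rests on the deck at 0.012.
- hatch_slide (a joint): How far the hatch has been slid to the left (deck +y) from above its seat, m: 0 at the start, end stop at 0.140. Light friction, about 1 N.
- knob_grip (a point): Point to grip on the black clamp knob: on its axis, 42 mm above the deck. Its wing is a bar 60 mm long, 14 mm wide, 28 mm high (24 to 52 mm above the deck) on a 32 mm round hub. Axes turn with the knob: y along the wing towards the tongue's tip, x across the wing (pinch along it), z along the deck's normal. The flat steel tongue under the wing is 18 x 8 mm and reaches 75 mm from the axis.
- knob_turn (a joint): Turn of the knob, rad, growing clockwise seen from outside the deck: 0 tongue points left (deck +y) over the hatch's right edge and holds it down; 1.5 (stop) tongue points up the slope. Starts at 0 to 0.3; tongue clear of the hatch beyond 0.8. Stays where it is left; friction about 0.1 N m. Left-hand thread: clockwise loosens.
- lamp_end (a point): Middle of the right-hand free end of the fixed dark lamp bar. The bar is 22 mm (plinth x) x 22 mm high and runs 195 mm to the left (plinth +y) from here, over the upper half of the hatch's path, then back to a post at the plinth's rear left; underside 273 mm above the table. It is in the way of an upright gripper on the handle; one tilted to the deck's normal has room.
- censer: Bystander: loose brass three-legged bowl, 92 mm across, 90 mm high, to the right of the plinth; origin under its middle. Leave it alone.
- jar: Bystander: loose amber glass jar with white lid, 68 mm across, 100 mm high, to the left of the plinth; origin under its middle. Leave it alone.
- brush: Bystander: loose brush, 180 mm long, lying on the table in front of the plinth. Leave it alone.

How it is judged:
On the way, in this order (a step that is already met when the one before it is completed fails the run):
1. the knob is turned clockwise until its tongue is well clear of the hatch, the hatch still seated (value of joint knob_turn above 1.1 rad and value of joint hatch_lift below 0.004 m), for 0.2 s.
2. the hatch is lifted off its seat (value of joint hatch_lift above 0.0115 m and value of joint hatch_slide below 0.03 m), for 0.05 s.
3. the hatch is slid left to the end of its channels (value of joint hatch_slide above 0.128 m), for 0.1 s.
At the end, for the whole second after the job is handed in: The hatch stands within 12 mm of the left end of its travel and lies at rest on the parking surface of the deck (lift 9 to 15 mm), and the knob is still turned at least 1.1 rad clockwise, its tongue clear (value of joint hatch_slide above 0.128 m and value of joint hatch_lift between 0.009 and 0.015 m and value of joint knob_turn above 1.1 rad and velocity of joint hatch_slide between -0.01 and 0.01 m/s); the robot touches nothing.
It fails at once if the lamp arm is bumped (more than 5 N) (contact force between lamp and anything else above 5 N).
It fails at once if the censer, the jar or the brush is moved by more than 30 mm or tipped (distance of any of censer, jar, brush from where it was at the start of the episode above 0.03 m or angle between any of censer, jar's own z axis and vertical above 0.5 rad).
It also fails if it takes over 58 s, if anything falls off the work surface, if the arm or the gripper's body presses on something with over 40 N, if the wrist force passes 120 N, or if a joint passes its speed limit or range.

### The arm

A 6-joint arm with a two-finger parallel gripper is mounted at the origin on the work surface. World frame = base frame: x ahead of the robot, y to its left, z up, the work surface at z = 0. Lengths are in m, angles in rad, forces in N, time in s.
With the tool pointing down it reaches from about 0.25 to 0.725 m from the base axis. Payload 4 kg.
Tool frame: the origin (TCP) lies on the centre line of the jaws, within the pads' length; the fingertips stand 17 mm ahead of it and the grasp point (between the pads) lies 2 mm behind it; z points along the fingers, y is the line along which they close (so a half turn about z gives the same grasp; the last joint's range is limited). The gripper opens to 85 mm and grips with 20 to 120 N. Pads are 22 mm wide; open, the fingers measure 114 mm over their backs; the gripper's body (76 mm by 85 mm) begins 54 mm behind the grasp point. The pads swing forward as they close: fully open they stand 13 mm farther back than shut.
Start: joints at [-1.113, 0.241, 0.005, 1.335, 0, 1.571], TCP at [0.221, -0.449, 0.225] pointing down, gripper open.
Joint ranges: [-2.72, 2.72], [-1.05, 1.87], [-1.09, 1.28], [-1.99, 2.15], [-1.42, 1.44], [-3.14, 3.14]. Speed limits (rad/s): [2.79, 2.79, 3.14, 3.14, 3.14, 3.14].

### API

Orientations are given as a unit quaternion [x, y, z, w].
In Python, from workcell import bot, camera, get_calibration gives the robot as it stands.
- The arm moves only by the tool apply_moves, never from a script. Its argument "steps" is a list of rows, each a list of 3 entries, a list of its own where there are three numbers: the shift along the tool's x, y, z as a fraction of full scale, then the turn, a rotation vector about the tool's x, y, z as a fraction of full scale, then the opening, from 0 (shut) to 1 (fully open). A call has exactly 8 rows; each row shifts and turns the commanded pose from where the row before left it, along the tool's axes as they then stand; what a row does not reach is not made up. Full scale, the value 1, is 20 cm for a shift and pi rad for a turn. A row lasts 1/12 s, in which the tool goes at most 41.7 mm and 7.16 degrees, less where a joint would pass 70% of its speed; a pose out of reach is approached as far as the arm can. A call with a number of a shift or a turn outside -1 to 1 is refused whole. A call with a gripper value outside its range is refused whole. The fingers move at their own pace and stop on an object; the grip force is fixed at half the most. Time passes only in rows, so rows that do not move let the fingers close, or fill a call up. It gives the time, the measured TCP pose, the force, the opening and the grip force at its end, in the units of the state.
- bot.get_obs(): the state, without advancing time (a new reading comes with each control period).
- camera(name): name is "scene" or "side" or "wrist"; returns (picture, depth): 384x512x3 uint8, red, green, blue; 384x512 float32, m along the optical axis (not along the pixel's ray), 0 where there is no reading.
- get_calibration(name): a dict with "fov_y" (degrees; the focal length in pixels is half the picture's height over the tangent of half this angle, whatever the lens; pixels are square), "cx", "cy" (the principal point, pixels), "rvec" (rotation vector, rad) and "tvec" (3), from world to camera coordinates, as OpenCV has them. Camera axes: x right, y down, z forward; pixel columns grow to the right and rows downward; lengths in m; the calibration is good to about 2 mm. A picture is of the moment at which its call begins: read the wrist's pose just before it. get_calibration takes no time and is no camera call; for the wrist camera it gives the pose at the moment of the call.
- bot.job_done(): hands the job in; it is judged then, once.
The state is a dict: "clock": time; "joint_pos": joint angles; "joint_vel": joint speeds; "tau": joint torques, N m; "eef_pos": TCP position; "tool_rot": TCP orientation; "ft_force": force on the tool from outside, world axes, zero at the start; "ft_torque": the same for the moment, N m; "grip_width": finger opening in m; "grasp_force": force on a finger pad.
Only numpy, scipy, OpenCV 4.12 (cv2) and the standard library are available. Lean on these libraries where they do the work, as an engineer would, in place of code of your own. Each camera call takes 0.05 s, during which the arm holds its last target. There are 200 camera calls.

## Working session

There is one attempt and no reset: what is moved stays moved. The work goes in short steps, Python scripts to look and compute and a tool call to move; the robot and the scene stay as the last step left them, time stands still between calls to the robot, and variables do not carry over. Pictures are saved under pics/ and viewed, at most 10 in all, crops included, and the job is handed in when it is done.

Besides the shell and the picture viewer there is one more tool, called after "Emit:" by a JSON object that holds its "name" and its "arguments". apply_moves: Moves the arm, as the interface text tells. Its arguments: {"type":"object","properties":{"steps":{"type":"array"}},"required":["steps"]}

```bash
ls; mkdir -p pics
python3 - <<'E'
from workcell import bot,camera,get_calibration
import cv2,numpy as np
for n in ["scene","side"]:
    im,d=camera(n); cv2.imwrite(f"pics/{n}0.png",im[:,:,::-1]); np.savez(f"{n}0.npz",im=im,d=d)
    print(n,get_calibration(n))
print(bot.get_obs())
E
```

```text
pics
scene {'fov_y': 42.189792750029625, 'cx': 256.610345683629, 'cy': 191.16880126944048, 'rvec': array([ 1.71263359,  1.60287885, -0.7928037 ]), 'tvec': array([-0.06332093, -0.19558109,  2.20681078])}
side {'fov_y': 44.668182978183694, 'cx': 250.17153898309311, 'cy': 197.76002011526955, 'rvec': array([ 0.82806246, -2.36322639,  1.32682166]), 'tvec': array([0.45407086, 0.32012637, 1.31100209])}
{'clock': 0.1, 'joint_pos': array([-1.11297730e+00,  2.41352976e-01,  3.84091113e-03,  1.33522033e+00,
       -1.00835430e-05,  1.57080124e+00]), 'joint_vel': array([ 0.00051135, -0.0020969 ,  0.00325393,  0.0002827 , -0.00055441,
       -0.00121877]), 'tau': array([ 2.21805785e-04, -3.73137403e+01,  2.53009665e+01,  1.08523102e-02,
        4.25696317e-05, -1.16744945e-05]), 'eef_pos': array([ 0.22073045, -0.44797665,  0.22408746]), 'tool_rot': array([ 9.73914523e-01,  2.26913121e-01, -2.24574049e-04, -9.41635304e-04]), 'ft_force': array([ 0.23388517,  0.70455352, -0.77984115]), 'ft_torque': array([ 0.00242149,  0.01255656, -0.02213927]), 'grasp_force': 0.0, 'grip_width': 0.08528251063146186}
```

View pics/scene0.png

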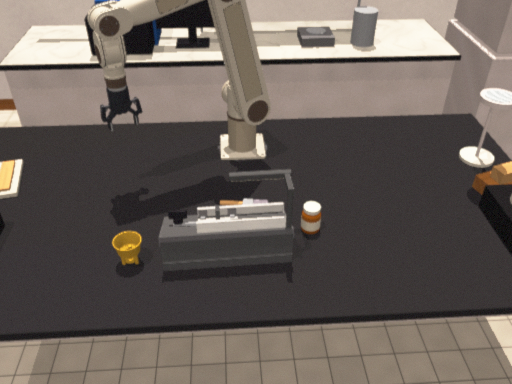

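View pics/side0.png

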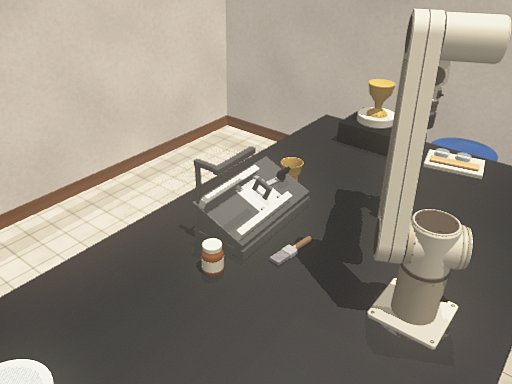

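The scene view looks back at the robot: plinth at about (228,235), knob at about (178,215), lamp end at about (232,177). In the side view the deck is around (250,200), handle about (262,188), knob about (283,172), lamp end about (253,151). I'll enlarge the side view.

```bash
cat > h.py <<'E'
import numpy as np,cv2
from scipy.spatial.transform import Rotation as R
from workcell import bot,camera,get_calibration
def cal(n,c=None):
    c=c or get_calibration(n); f=192/np.tan(np.radians(c['fov_y'])/2)
    return f,c['cx'],c['cy'],R.from_rotvec(c['rvec']).as_matrix(),np.array(c['tvec'])
def pts(d,K):
    f,cx,cy,M,t=K; v,u=np.mgrid[:d.shape[0],:d.shape[1]]
    P=np.stack([(u-cx)/f*d,(v-cy)/f*d,d],-1); return (P-t)@M
def ray(uv,K):
    f,cx,cy,M,t=K; return -M.T@t, M.T@np.array([(uv[0]-cx)/f,(uv[1]-cy)/f,1.])
def proj(p,K):
    f,cx,cy,M,t=K; q=M@p+t; return np.array([f*q[0]/q[2]+cx,f*q[1]/q[2]+cy])
def tri(a,Ka,b,Kb):
    o1,d1=ray(a,Ka);o2,d2=ray(b,Kb); s=np.linalg.lstsq(np.c_[d1,-d2],o2-o1,rcond=None)[0]
    p,q=o1+s[0]*d1,o2+s[1]*d2; return (p+q)/2,np.linalg.norm(p-q)
E
python3 - <<'E'
from h import *
s=np.load('side0.npz');im,d=s['im'],s['d']
cv2.imwrite('pics/sidecrop.png',cv2.resize(im[130:290,180:330,::-1],None,fx=5,fy=5,interpolation=cv2.INTER_CUBIC)[:600*1])
c=im[135:285,180:330,::-1];cv2.imwrite('pics/sidecrop.png',cv2.resize(c,None,fx=4,fy=4,interpolation=cv2.INTER_CUBIC))
K=cal('side');P=pts(d,K)
for u,v in [(262,188),(283,172),(253,151),(240,205),(240,228),(265,213),(292,160),(212,245)]: print(u,v,P[v,u].round(3))
E
```

```text
262 188 [ 0.632 -0.135  0.105]
283 172 [-0.217  1.034  0.954]
253 151 [ 0.611 -0.05   0.29 ]
240 205 [ 0.625 -0.002  0.101]
240 228 [0.536 0.107 0.106]
265 213 [ 0.532 -0.02   0.098]
292 160 [ 0.698 -0.43   0.08 ]
212 245 [0.55  0.222 0.1  ]
```

View pics/sidecrop.png

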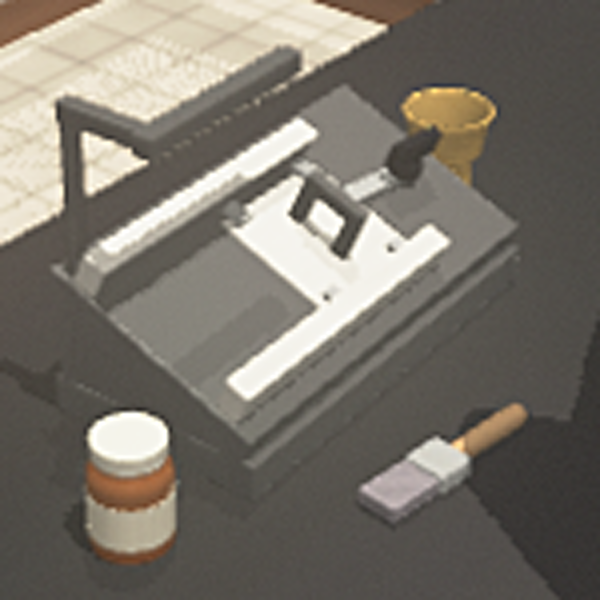

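The crop shows the whole deck. In crop pixels, the corners are (345,88), (520,225), (250,443) and (55,268), the handle is at about (331,205), the knob wing at about (412,155) and the lamp end at about (297,55). The tongue points along the deck towards the hatch.

Run:
```python
from h import *
s=np.load('side0.npz');im,d=s['im'],s['d'];K=cal('side')
P=pts(d,K)
f=lambda x,y:(180+x/4,135+y/4)
hz=[.1467,.0533,.0533,.1467]
C=[]
for c,z in zip([(345,88),(520,225),(250,443),(55,268)],hz):
    o,r=ray(f(*c),K);p=o+r*(z-o[2])/r[2];C.append(p);print(c,p.round(3))
C=np.array(C);m=C.mean(0);print('mid',m.round(3),[np.linalg.norm(C[i]-C[(i+1)%4]).round(3) for i in range(4)])
ydir=(C[3]-C[0]+C[2]-C[1]);print('yaw',np.degrees(np.arctan2(-ydir[0],ydir[1])),np.degrees(np.arctan2(*(C[0]-C[1]+C[3]-C[2])[[1,0]])))
# deck plane from parking area depth
Q=P[195:225,225:250].reshape(-1,3);Q=Q[np.isfinite(Q).all(1)&(abs(Q[:,2]-.1)<.06)]
A=np.c_[Q[:,:2],np.ones(len(Q))]
for _ in range(5):
    w=np.linalg.lstsq(A,Q[:,2],rcond=None)[0];e=abs(A@w-Q[:,2]);k=e<.006;A,Q=A[k],Q[k]
print(w,len(Q),'slope',np.degrees(np.arctan(np.hypot(*w[:2]))),'yaw',np.degrees(np.arctan2(w[1],w[0])),'z at mid',w@[m[0],m[1],1])
```

```text
(345, 88) [ 0.718 -0.276  0.147]
(520, 225) [ 0.529 -0.302  0.053]
(250, 443) [0.515 0.119 0.053]
(55, 268) [0.707 0.134 0.147]
mid [ 0.617 -0.081  0.1  ] [np.float64(0.213), np.float64(0.422), np.float64(0.213), np.float64(0.41)]
yaw 1.7650303552759385 6.262888929996784
[ 0.40745118  0.01909927 -0.15103953] 670 slope 22.190477156924935 yaw 2.6837746652274386 z at mid 0.09895057637607607
```

```bash
cat >> h.py <<'E'
import json
def frame(yaw=np.radians(2.5),sl=np.radians(23)):
    return R.from_euler('ZY',[yaw,-sl]).as_matrix()   # columns: deck x,y,z
MID=np.array([.617,-.081,.1])
def toolR(D,a):  # tool z=-normal, tool y = deck x turned clockwise by a
    y=D@[np.cos(a),-np.sin(a),0]; z=-D[:,2]; return np.c_[np.cross(y,z),y,z]
def plan(p,M,n,g):
    o=bot.get_obs();p0=o['eef_pos'];q0=R.from_quat(o['tool_rot'])
    rv=(q0.inv()*R.from_matrix(M)).as_rotvec();print('turn',np.degrees(np.linalg.norm(rv)).round(1),'dist',np.linalg.norm(p-p0).round(3))
    rows=[]
    for i in range(n):
        q=q0*R.from_rotvec(rv*i/n)
        rows.append([[float(round(x,3)+0) for x in q.inv().apply((p-p0)/n)/.2],[float(round(x,4)+0) for x in rv/n/np.pi],g])
    for i in range(0,n,8): print(json.dumps(rows[i:i+8]))
E
python3 - <<'E'
from h import *
D=frame();K=MID+D@[0,-.165,.042];print(K)
plan(K+D[:,2]*.14,toolR(D,.15),16,1)
E
```

```text
[ 0.60780211 -0.24655878  0.1386612 ]
turn 61.8 dist 0.39
[[[0.121, -0.01, -0.014], [-0.0066, 0.005, -0.0198], 1], [[0.121, -0.002, -0.012], [-0.0066, 0.005, -0.0198], 1], [[0.121, 0.006, -0.01], [-0.0066, 0.005, -0.0198], 1], [[0.121, 0.013, -0.008], [-0.0066, 0.005, -0.0198], 1], [[0.12, 0.021, -0.005], [-0.0066, 0.005, -0.0198], 1], [[0.118, 0.028, -0.003], [-0.0066, 0.005, -0.0198], 1], [[0.116, 0.036, 0.0], [-0.0066, 0.005, -0.0198], 1], [[0.114, 0.043, 0.002], [-0.0066, 0.005, -0.0198], 1]]
[[[0.111, 0.05, 0.005], [-0.0066, 0.005, -0.0198], 1], [[0.108, 0.056, 0.008], [-0.0066, 0.005, -0.0198], 1], [[0.104, 0.063, 0.011], [-0.0066, 0.005, -0.0198], 1], [[0.1, 0.069, 0.014], [-0.0066, 0.005, -0.0198], 1], [[0.095, 0.075, 0.017], [-0.0066, 0.005, -0.0198], 1], [[0.09, 0.08, 0.02], [-0.0066, 0.005, -0.0198], 1], [[0.084, 0.085, 0.023], [-0.0066, 0.005, -0.0198], 1], [[0.079, 0.089, 0.026], [-0.0066, 0.005, -0.0198], 1]]
```

Emit:
{"name": "apply_moves", "arguments": {"steps": [[[0.121, -0.01, -0.014], [-0.0066, 0.005, -0.02], 1], [[0.121, -0.002, -0.012], [-0.0066, 0.005, -0.02], 1], [[0.121, 0.006, -0.01], [-0.0066, 0.005, -0.02], 1], [[0.121, 0.013, -0.008], [-0.0066, 0.005, -0.02], 1], [[0.12, 0.021, -0.005], [-0.0066, 0.005, -0.02], 1], [[0.118, 0.028, -0.003], [-0.0066, 0.005, -0.02], 1], [[0.116, 0.036, 0.0], [-0.0066, 0.005, -0.02], 1], [[0.114, 0.043, 0.002], [-0.0066, 0.005, -0.02], 1]]}}

```text
clock: 0.77
eef_pos: [0.3874, -0.3476, 0.2462]
tool_rot: [0.881, 0.462, 0.079, 0.066]
ft_force: [-0.4, 0.2, 0.3]
grip_width: 0.0856
grasp_force: 0.0
```

Emit:
{"name": "apply_moves", "arguments": {"steps": [[[0.111, 0.05, 0.005], [-0.0066, 0.005, -0.02], 1], [[0.108, 0.056, 0.008], [-0.0066, 0.005, -0.02], 1], [[0.104, 0.063, 0.011], [-0.0066, 0.005, -0.02], 1], [[0.1, 0.069, 0.014], [-0.0066, 0.005, -0.02], 1], [[0.095, 0.075, 0.017], [-0.0066, 0.005, -0.02], 1], [[0.09, 0.08, 0.02], [-0.0066, 0.005, -0.02], 1], [[0.084, 0.085, 0.023], [-0.0066, 0.005, -0.02], 1], [[0.079, 0.089, 0.026], [-0.0066, 0.005, -0.02], 1]]}}

```text
clock: 1.43
eef_pos: [0.553, -0.2464, 0.2669]
tool_rot: [0.724, 0.661, 0.152, 0.126]
ft_force: [-0.6, -0.7, -0.2]
grip_width: 0.0857
grasp_force: 0.0
```

Run:
```python
from h import *
D=frame();k=MID+D@[0,-.165,.042]
o=bot.get_obs();c=get_calibration('wrist');im,d=camera('wrist');np.savez('w0.npz',im=im,d=d,**c)
cv2.imwrite('pics/w0.png',im[:,:,::-1]);K=cal('wrist',c)
print(o['eef_pos'],k+D[:,2]*.14,R.from_quat(o['tool_rot']).as_matrix().round(3),toolR(D,.15).round(3),o['joint_pos'].round(2),o['clock'])
print('cam',(-K[3].T@K[4]).round(3),proj(k,K),proj(MID+D@[0,-.035,.045],K));P=pts(d,K)
print(P[::64,::64].round(3).tolist())
```

```text
[ 0.55295102 -0.24643282  0.26692437] [ 0.55315182 -0.24894486  0.26753188] [[ 0.08   0.918  0.388]
 [ 0.995 -0.094  0.019]
 [ 0.054  0.384 -0.922]] [[ 0.094  0.916  0.39 ]
 [ 0.994 -0.11   0.017]
 [ 0.058  0.386 -0.921]] [-0.53  0.17 -0.05  1.01  0.21  1.17] 1.4333
cam [ 0.501 -0.167  0.408] [257.85762272 183.18439069] [238.16883892  42.54564662]
[[[0.41, -0.052, 0.019], [0.462, -0.045, -0.001], [0.522, -0.061, 0.059], [0.58, -0.067, 0.083], [0.637, -0.073, 0.106], [0.675, -0.088, 0.158], [0.906, -0.034, -0.001], [2.064, 0.22, -0.754]], [[0.387, -0.104, -0.002], [0.501, -0.167, 0.408], [0.512, -0.11, -0.001], [0.571, -0.124, 0.078], [0.632, -0.13, 0.104], [0.674, -0.139, 0.157], [0.911, -0.128, -0.001], [2.101, -0.074, -0.75]], [[0.369, -0.168, -0.001], [0.428, -0.175, -0.002], [0.496, -0.183, -0.001], [0.562, -0.188, 0.073], [0.623, -0.194, 0.11], [0.691, -0.202, 0.129], [0.914, -0.233, 0.001], [2.156, -0.413, -0.753]], [[0.349, -0.237, -0.0], [0.409, -0.249, -0.0], [0.479, -0.263, 0.001], [0.551, -0.262, 0.068], [0.501, -0.167, 0.408], [0.69, -0.276, 0.127], [0.92, -0.355, 0.0], [2.209, -0.807, -0.75]], [[0.326, -0.313, -0.002], [0.389, -0.331, 0.0], [0.461, -0.353, -0.0], [0.546, -0.379, -0.001], [0.647, -0.41, -0.001], [0.716, -0.391, 0.083], [0.927, -0.495, 0.0], [2.282, -1.275, -0.753]], [[0.303, -0.394, -0.0], [0.468, -0.229, 0.309], [0.487, -0.231, 0.316], [0.528, -0.489, -0.001], [0.635, -0.534, -0.001], [0.767, -0.589, -0.0], [0.564, -0.239, 0.349], [0.584, -0.242, 0.356]]]
```

View pics/w0.png

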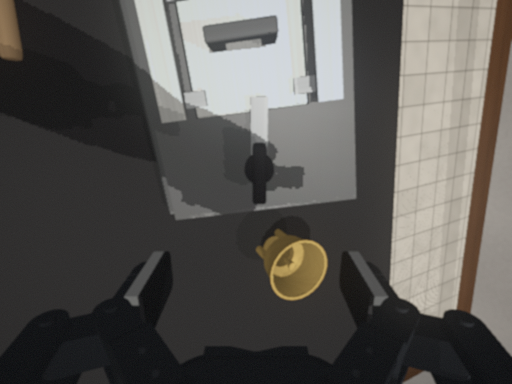

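The wrist view shows the wing upright in the image from (259,143) to (260,203), with its hub at (259,170). The tongue reaches up to (260,97) over the hatch edge, the handle bar is at about (240,33), and the deck's right corners are at (173,218) and (356,198).

Run:
```python
from h import *
s=np.load('w0.npz');im,d=s['im'],s['d'];Kw=cal('wrist',s);Ks=cal('side')
P=pts(d,Kw)
# deck plane
Q=np.vstack([P[130:205,180:240].reshape(-1,3),P[120:190,310:350].reshape(-1,3)])
Q=Q[(Q[:,2]>.04)&(Q[:,2]<.16)&(Q[:,0]>.5)];A=np.c_[Q[:,:2],np.ones(len(Q))]
for _ in range(6):
    w=np.linalg.lstsq(A,Q[:,2],rcond=None)[0];k=abs(A@w-Q[:,2])<.005;A,Q=A[k],Q[k]
print(len(Q),w,'slope',np.degrees(np.arctan(np.hypot(*w[:2]))),'yaw',np.degrees(np.arctan2(w[1],w[0])))
n=np.array([-w[0],-w[1],1]);n/=np.linalg.norm(n);h0=n@[0,0,w[2]]
def onpl(uv,h,K=Kw):
    o,r=ray(uv,K);return o+r*(h0+h-n@o)/(n@r)
print('corners',onpl((173,218),0),onpl((356,198),0))
def blob(im,x0,x1,y0,y1,th):
    m=(im[y0:y1,x0:x1].max(2)<th).astype(np.uint8);N,l,st,c=cv2.connectedComponentsWithStats(m);
    i=1+np.argmax(st[1:,4]);ys,xs=np.nonzero(l==i);print('blob',st[i],c[i]+[x0,y0]);
    return c[i]+[x0,y0],np.c_[xs+x0,ys+y0]
a,xa=blob(im,235,285,135,210,32)
si=np.load('side0.npz')['im']
b,xb=blob(si,272,296,162,184,50)
print(tri(a,Kw,b,Ks));p,_=tri(a,Kw,b,Ks);print('height',n@p-h0)
t,bm=xa[xa[:,1]<xa[:,1].min()+3].mean(0),xa[xa[:,1]>xa[:,1].max()-3].mean(0)
e1,e2=onpl(t,.045),onpl(bm,.045);print('wing',t,bm,e1,e2,np.linalg.norm(e1-e2),'mid',(e1+e2)/2)
v=e1-e2;print('wing az',np.degrees(np.arctan2(-v[0],v[1])))
for l in [(203,25),(277,18),(277,40),(205,50)]: print('handle',onpl(l,.053))
```

```text
7262 [ 0.42450068  0.0150977  -0.16280229] slope 23.01428440181952 yaw 2.0369109542573938
corners [ 0.52504507 -0.29288867  0.05565775] [ 0.72996015 -0.28782165  0.14272084]
blob [19 50 11 18 66] [256.77272727 195.96969697]Traceback (most recent call last):
  File "<stdin>", line 20, in <module>
  File "<stdin>", line 16, in blob
    return _wrapfunc(a, 'argmax', axis=axis, out=out, **kwds)
    return bound(*args, **kwds)
ValueError: attempt to get argmax of an empty sequence
```

Run:
```python
from h import *
s=np.load('w0.npz');im,d=s['im'],s['d'];Kw=cal('wrist',s);Ks=cal('side')
w=np.array([.4245,.0151,-.1628]);n=np.array([-w[0],-w[1],1]);n/=np.linalg.norm(n);h0=n@[0,0,w[2]]
def onpl(uv,h,K=Kw):
    o,r=ray(uv,K);return o+r*(h0+h-n@o)/(n@r)
si=np.load('side0.npz')['im']
def blob(im,x0,x1,y0,y1,th):
    m=(im[y0:y1,x0:x1].max(2)<th).astype(np.uint8);N,l,st,c=cv2.connectedComponentsWithStats(m)
    if N<2: print('none',im[y0:y1,x0:x1].max(2).min()); return None
    i=1+np.argmax(st[1:,4]);print('blob',th,st[i]+[x0,y0,0,0,0],c[i]+[x0,y0]);return c[i]+[x0,y0]
for t in (40,50,60,70): a=blob(im,235,275,135,210,t)
for t in (55,65,75,85): b=blob(si,272,296,162,184,t)
print(im[150:200:5,245:275:3].max(2)); print(si[164:184:2,272:296:2].max(2))
e1,e2=onpl((259,143),.045),onpl((260,203),.045);v=e1-e2
print('wing',e1,e2,np.linalg.norm(v),(e1+e2)/2,'az',np.degrees(np.arctan2(-v[0],v[1])))
for l in [(203,25),(277,18),(277,40),(205,50)]: print('handle',onpl(l,.053))
```

```text
blob 40 [245 155  28  48 735] [257.81496599 177.84489796]
blob 50 [ 244  144   30   60 1065] [258.59061033 171.94647887]
blob 60 [ 243  143   31   62 1172] [258.46501706 172.34897611]
blob 70 [ 235  141   40   69 1879] [252.6322512  172.20383183]
none 59
blob 65 [283 169   6   6  10] [285.7 172. ]
blob 75 [277 167  13  14  83] [282.44578313 173.71084337]
blob 85 [277 167  13  15  99] [282.33333333 173.50505051]
[[ 68  68  90  43  45  44  46  65  81  79]
 [ 67  66  58  39  41  44  46  50  76  77]
 [ 62  36  37  38  40  42  42  40  40  83]
 [ 43  34  34  36  38  39  39  38  40  43]
 [ 37  32  34  34  37  36  40  36  38  37]
 [ 53  31  31  33  35  37  38  33  36  49]
 [ 62  52  33  29  34  37  34  31  53  73]
 [ 68  69  67  30  32  33  35  56  73  73]
 [ 71  70  66  29  36  34  36  67  88  85]
 [ 69  68  66  28  31  32  31  91 120 119]]
[[135 140 107  84  77 205 169 180 180 178 173 163]
 [135 134 135 124  79 106 139 181 112 186 168 154]
 [134 135 135 138 131 102  87  66  66 107 142 140]
 [135 134 134 133  90  75  76  68  59 135 131 128]
 [136 137 135  64  73  68  68  60  89 135 133 131]
 [134 136 109  68  70  68  64 132 148 131 132 139]
 [135 133  91  69  72  73  71 124 132 135 122 126]
 [169 203 169  65  70  69  71 140 133 132 135 132]
 [223 223 181 127  88  72 122 124 134 131 132 136]
 [228 173 110  96 119 118 126 123 127 134 132 129]]
wing [ 0.61148096 -0.20571656  0.14255873] [ 0.6075476  -0.26767716  0.13995341] 0.06213996709983806 [ 0.60951428 -0.23669686  0.14125607] az -3.6323493865607825
handle [ 0.57298495 -0.10182038  0.13647781]
handle [ 0.63034344 -0.10261172  0.16081453]
handle [ 0.6293388  -0.11904694  0.1601399 ]
handle [ 0.57201907 -0.12083753  0.13578063]
```

Run:
```python
from h import *
s=np.load('w0.npz');Kw=cal('wrist',s);Ks=cal('side')
w=np.array([.4245,.0151,-.1628]);n=np.array([-w[0],-w[1],1]);n/=np.linalg.norm(n);h0=n@[0,0,w[2]]
for a,b in [((258.5,172),(282.4,173.6))]:
    p,e=tri(a,Kw,b,Ks);print(p,e,n@p-h0)
# handle bar: wrist centroid vs side
for a,b in [((240.5,33),(180+335/4,135+200/4))]:
    p,e=tri(a,Kw,b,Ks);print('handle',p,e,n@p-h0)
# lamp end centre in side (crop 297,58)
for c in [(297,58)]:
    o,r=ray((180+c[0]/4,135+c[1]/4),Ks);print('lamp',o+r*(.284-o[2])/r[2])
D=frame(np.radians(2));print('pred handle',np.array([.621,-.08,.1])+D@[0,-.035,.045+.012-.012])
```

```text
[ 0.61520344 -0.23820944  0.12589853] 0.0007570974754420398 0.028662995602445604
handle [ 0.60516449 -0.10866155  0.13892024] 0.00035336298362947 0.04277014595140288
lamp [ 0.62195904 -0.07154534  0.284     ]
pred handle [ 0.60464929 -0.11559231  0.14142272]
```

```bash
sed -i 's/^MID=.*/MID=np.array([.621,-.073,.1])/; s/yaw=np.radians(2.5)/yaw=np.radians(2)/' h.py
python3 - <<'E'
from h import *
D=frame();k=MID+D@[0,-.165,.042]
plan(k+D[:,2]*.05,toolR(D,.1),8,1)
E
```

```text
turn 1.3 dist 0.09
[[[0.002, 0.0, 0.056], [0.0, -0.0003, -0.0009], 1], [[0.002, 0.0, 0.056], [0.0, -0.0003, -0.0009], 1], [[0.002, 0.0, 0.056], [0.0, -0.0003, -0.0009], 1], [[0.002, 0.0, 0.056], [0.0, -0.0003, -0.0009], 1], [[0.002, 0.0, 0.056], [0.0, -0.0003, -0.0009], 1], [[0.003, 0.0, 0.056], [0.0, -0.0003, -0.0009], 1], [[0.003, 0.0, 0.056], [0.0, -0.0003, -0.0009], 1], [[0.003, 0.0, 0.056], [0.0, -0.0003, -0.0009], 1]]
```

Emit:
{"name": "apply_moves", "arguments": {"steps": [[[0.002, 0.0, 0.056], [0.0, 0, -0.001], 1], [[0.002, 0.0, 0.056], [0.0, 0, -0.001], 1], [[0.002, 0.0, 0.056], [0.0, 0, -0.001], 1], [[0.002, 0.0, 0.056], [0.0, 0, -0.001], 1], [[0.002, 0.0, 0.056], [0.0, 0, -0.001], 1], [[0.003, 0.0, 0.056], [0.0, 0, -0.001], 1], [[0.003, 0.0, 0.056], [0.0, 0, -0.001], 1], [[0.003, 0.0, 0.056], [0.0, 0, -0.001], 1]]}}

```text
clock: 2.15
eef_pos: [0.5876, -0.242, 0.1839]
tool_rot: [0.716, 0.669, 0.151, 0.128]
ft_force: [0.3, -0.4, -1.7]
grip_width: 0.0852
grasp_force: 0.0
```

Run:
```python
from h import *
D=frame();k=MID+D@[0,-.165,.042]
o=bot.get_obs();c=get_calibration('wrist');im,d=camera('wrist');np.savez('w1.npz',im=im,d=d,**c)
cv2.imwrite('pics/w1.png',im[:,:,::-1]);K=cal('wrist',c)
print(o['eef_pos'],o['joint_pos'].round(2),[proj(k+D@[0,y,.01],K).round(0) for y in (-.03,0,.03)])
```

```text
[ 0.58760943 -0.24202806  0.18389337] [-0.49  0.27 -0.14  0.81  0.2   1.19] [array([266., 253.]), array([262., 216.]), array([257., 174.])]
```

View pics/w1.png

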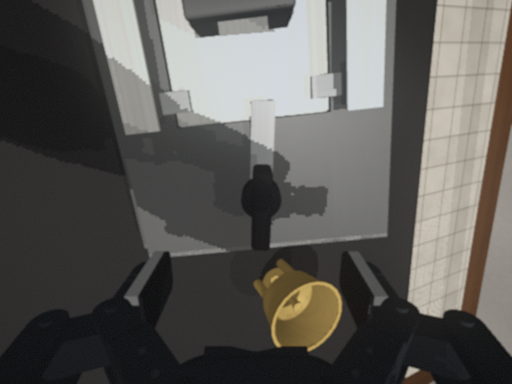

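The wing now runs from (261,165) to (261,250) with its hub at (261,198), centred between the fingers in column. I'll triangulate its ends from the two wrist positions.

Run:
```python
from h import *
A=cal('wrist',np.load('w0.npz'));s=np.load('w1.npz');B=cal('wrist',s);D=frame()
f=lambda p:(D.T@(p-MID)).round(4)
for a,b in [((259,143),(261,165)),((260,203),(261,250)),((203,25),(184,14)),((205,50),(195,35)),((277,40),(292,27)),((260,97),(262,100))]:
    p,e=tri(a,A,b,B);print(p.round(4),round(e,4),'deck',f(p))
def on(uv,h,K):
    o,r=ray(uv,K);n=D[:,2];return f(o+r*((n@MID)+h-n@o)/(n@r))
for q in [(261,165),(261,250),(195,35),(292,27)]: print(on(q,.052,B))
for q in [(262,100)]: print('tongue',on(q,.024,B))
```

```text
[ 0.6187 -0.2084  0.1243] 0.0007 deck [ 0.0031 -0.1352  0.0251]
[ 0.6038 -0.2644  0.1487] 0.0005 deck [-0.003  -0.1906  0.0542]
[ 0.5878 -0.0913  0.073 ] 0.01 deck [-0.0417 -0.0171 -0.0116]
[ 0.6025 -0.1009  0.0237] 0.0027 deck [-0.0477 -0.0272 -0.0626]
[ 0.6614 -0.1086  0.1003] 0.0031 deck [ 0.0362 -0.037  -0.015 ]
[ 0.6915 -0.1612 -0.0298] 0.0012 deck [ 0.0113 -0.0907 -0.1458]
[ 0.0029 -0.1292  0.052 ]
[-0.0033 -0.1918  0.052 ]
[-0.0274 -0.049   0.052 ]
[ 0.0286 -0.0509  0.052 ]
tongue [ 0.008 -0.089  0.024]
```

Run:
```python
from h import *
D=frame();plan(MID+D@[0,-.1625,.043],toolR(D,.1),8,1)
```

```text
turn 0.6 dist 0.048
[[[0.003, 0.003, 0.03], [-0.0003, -0.0002, -0.0002], 1], [[0.003, 0.003, 0.03], [-0.0003, -0.0002, -0.0002], 1], [[0.003, 0.003, 0.03], [-0.0003, -0.0002, -0.0002], 1], [[0.003, 0.003, 0.03], [-0.0003, -0.0002, -0.0002], 1], [[0.003, 0.003, 0.03], [-0.0003, -0.0002, -0.0002], 1], [[0.003, 0.003, 0.03], [-0.0003, -0.0002, -0.0002], 1], [[0.003, 0.003, 0.03], [-0.0003, -0.0002, -0.0002], 1], [[0.003, 0.003, 0.03], [-0.0003, -0.0002, -0.0002], 1]]
```

Emit:
{"name": "apply_moves", "arguments": {"steps": [[[0.003, 0.003, 0.03], [0, 0, 0], 1], [[0.003, 0.003, 0.03], [0, 0, 0], 1], [[0.003, 0.003, 0.03], [0, 0, 0], 1], [[0.003, 0.003, 0.03], [0, 0, 0], 1], [[0.003, 0.003, 0.03], [0, 0, 0], 1], [[0.003, 0.003, 0.03], [0, 0, 0], 1], [[0.003, 0.003, 0.03], [0, 0, 0], 1], [[0, 0, 0], [0, 0, 0], 1]]}}

```text
clock: 2.87
eef_pos: [0.6076, -0.2369, 0.1465]
tool_rot: [0.717, 0.669, 0.15, 0.127]
ft_force: [0.4, -0.4, -0.8]
grip_width: 0.0852
grasp_force: 0.0
```

Run:
```python
from h import *
D=frame();o=bot.get_obs();print(D.T@(o['eef_pos']-MID),o['ft_force'])
plan(MID+D@[0,-.1625,.043],toolR(D,.1),8,0)
```

```text
[ 0.00055377 -0.1633717   0.05024992] [ 0.40497094 -0.35770901 -0.82374279]
turn 0.5 dist 0.007
[[[0.0, 0.0, 0.005], [-0.0002, -0.0002, -0.0002], 0], [[0.0, 0.0, 0.005], [-0.0002, -0.0002, -0.0002], 0], [[0.0, 0.0, 0.005], [-0.0002, -0.0002, -0.0002], 0], [[0.0, 0.0, 0.005], [-0.0002, -0.0002, -0.0002], 0], [[0.0, 0.0, 0.005], [-0.0002, -0.0002, -0.0002], 0], [[0.0, 0.0, 0.005], [-0.0002, -0.0002, -0.0002], 0], [[0.001, 0.0, 0.005], [-0.0002, -0.0002, -0.0002], 0], [[0.001, 0.0, 0.005], [-0.0002, -0.0002, -0.0002], 0]]
```

Emit:
{"name": "apply_moves", "arguments": {"steps": [[[0, 0, 0.01], [0, 0, 0], 1], [[0, 0, 0.01], [0, 0, 0], 1], [[0, 0, 0.01], [0, 0, 0], 1], [[0, 0, 0.006], [0, 0, 0], 0], [[0, 0, 0], [0, 0, 0], 0], [[0, 0, 0], [0, 0, 0], 0], [[0, 0, 0], [0, 0, 0], 0], [[0, 0, 0], [0, 0, 0], 0]]}}

```text
clock: 3.53
eef_pos: [0.6107, -0.2374, 0.1417]
tool_rot: [0.716, 0.669, 0.151, 0.129]
ft_force: [-0.5, -0.5, 0.8]
grip_width: 0.0257
grasp_force: 0.0
```

Emit:
{"name": "apply_moves", "arguments": {"steps": [[[0, 0, 0], [0, 0, 0], 0], [[0, 0, 0], [0, 0, 0], 0], [[0, 0, 0], [0, 0, 0], 0], [[0, 0, 0], [0, 0, 0], 0], [[0, 0, 0], [0, 0, 0], 0], [[0, 0, 0], [0, 0, 0], 0], [[0, 0, 0], [0, 0, 0], 0], [[0, 0, 0], [0, 0, 0], 0]]}}

```text
clock: 4.2
eef_pos: [0.6117, -0.2378, 0.1428]
tool_rot: [0.716, 0.669, 0.151, 0.13]
ft_force: [-0.4, -0.2, 4.9]
grip_width: 0.0001
grasp_force: 2.6
```

The fingers shut completely, so the wing was missed. I'll look before anything else.

Run:
```python
from h import *
D=frame();o=bot.get_obs();print(D.T@(o['eef_pos']-MID),o['ft_force'],o['ft_torque'],o['grip_width'])
im,d=camera('wrist');c=camera('side')[0]
a=cv2.resize(im,(400,300));b=cv2.resize(c[140:215,230:330],(400,300),interpolation=cv2.INTER_CUBIC)
cv2.imwrite('pics/g1.png',np.hstack([a,b])[:,:,::-1])
```

```text
[ 0.00288159 -0.164333    0.04530012] [-0.38224271 -0.18183658  4.90856314] [-0.0685814   0.08170566 -0.01897069] 0.00013761934994350572
```

View pics/g1.png

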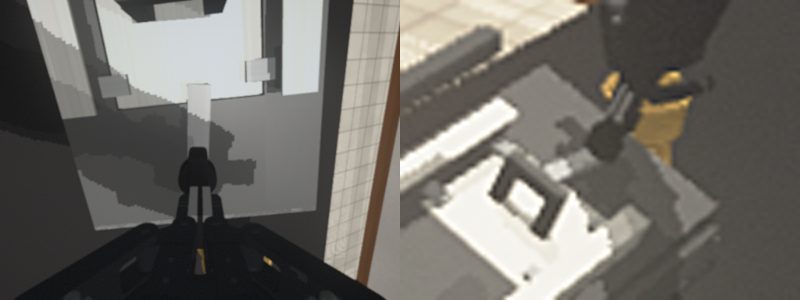

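Run:
```python
from h import *
o=bot.get_obs();M=R.from_quat(o['tool_rot']).as_matrix();p=o['eef_pos'];D=frame()
for n in ['wrist','side','scene']:
    K=cal(n); print(n,'tcp',proj(p,K).round(1),'tip',proj(p+M@[0,0,.017],K).round(1),'axis pts 0,24,52',[proj(MID+D@[0,-.1625,h],K).round(1) for h in (0,.024,.052)])
K=cal('wrist');print(K[0],'cam in tool',(M.T@(-K[3].T@K[4]-p)).round(4),'cam R in tool',(M.T@K[3].T).round(3).tolist())
for n in ['wrist','side']:
    im,d=camera(n);np.savez(n+'_g.npz',im=im,d=d)
    if n=='wrist':
        cv2.imwrite('pics/g2.png',cv2.resize(im[160:310,160:360],None,fx=4,fy=4,interpolation=cv2.INTER_CUBIC)[:,:,::-1])
        P=pts(d,K); Q=P[230:250:3,250:264:3]; print(((Q-MID)@D).round(3).tolist())
```

```text
wrist tcp [257.7 247.9] tip [257.5 234.5] axis pts 0,24,52 [array([253. , 214.9]), array([252.7, 229.3]), array([252.2, 251.3])]
side tcp [283.5 169.9] tip [281.7 173.1] axis pts 0,24,52 [array([279.2, 179.1]), array([281.6, 174.6]), array([284.5, 169.3])]
scene tcp [177.3 212. ] tip [177.7 217. ] axis pts 0,24,52 [array([179., 225.]), array([178.4, 218. ]), array([177.8, 209.8])]
293.7575789041778 cam in tool [ 0.0822 -0.0012 -0.149 ] cam R in tool [[-0.001, -0.948, -0.319], [1.0, -0.001, 0.0], [-0.0, -0.319, 0.948]]
[[[0.0, -0.149, 0.052], [0.002, -0.15, 0.052], [0.003, -0.15, 0.052], [0.005, -0.151, 0.051], [0.007, -0.151, 0.051]], [[0.0, -0.151, 0.052], [0.002, -0.152, 0.05], [0.003, -0.152, 0.052], [0.005, -0.152, 0.052], [0.006, -0.153, 0.051]], [[-0.0, -0.153, 0.051], [0.001, -0.153, 0.052], [0.003, -0.154, 0.052], [0.005, -0.154, 0.051], [0.006, -0.154, 0.051]], [[-0.0, -0.153, 0.057], [0.001, -0.153, 0.055], [0.003, -0.153, 0.056], [0.005, -0.153, 0.057], [0.006, -0.153, 0.057]], [[-0.0, -0.153, 0.059], [0.001, -0.153, 0.059], [0.003, -0.153, 0.059], [0.005, -0.153, 0.059], [0.006, -0.153, 0.06]], [[0.0, -0.153, 0.063], [0.002, -0.152, 0.064], [0.003, -0.153, 0.063], [0.005, -0.153, 0.063], [0.006, -0.153, 0.063]], [[0.0, -0.153, 0.066], [0.002, -0.153, 0.065], [0.003, -0.153, 0.066], [0.004, -0.154, 0.065], [0.006, -0.153, 0.066]]]
```

View pics/g2.png

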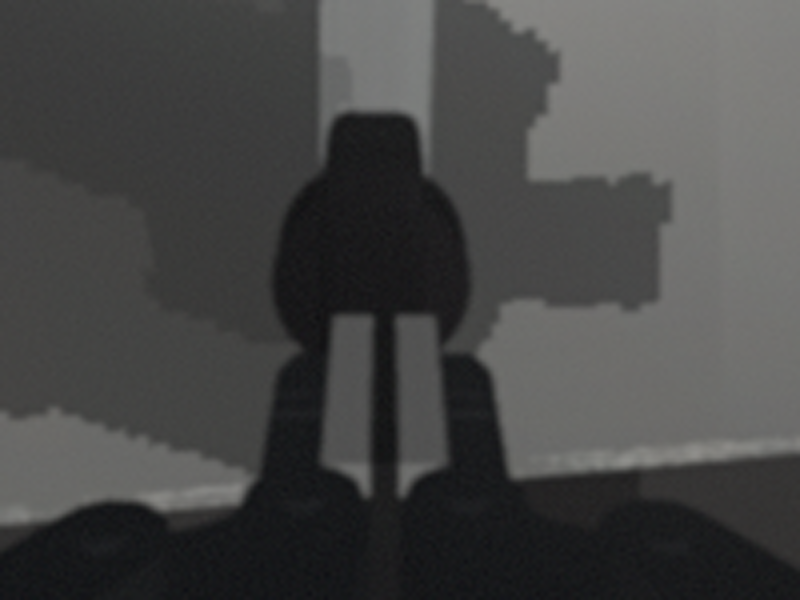

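Run:
```python
from h import *
D=frame()
s=np.load('w1.npz');K=cal('wrist',s);P=pts(s['d'],K)
M=toolR(D,.09);p=np.array([.5876,-.242,.1839]);T=(P-p)@M
for v in range(245,320,8): print(v,T[v,146:172:4].round(3).tolist())
s=np.load('wrist_g.npz');K=cal('wrist');o=bot.get_obs();M=R.from_quat(o['tool_rot']).as_matrix();T=(pts(s['d'],K)-o['eef_pos'])@M
for v in (225,230,234,237,240,244,250,260,270): print(v,T[v,[244,250,256,260,268]].round(3).tolist())
```

```text
245 [[-0.057, -0.112, 0.113], [-0.047, -0.1, 0.094], [-0.047, -0.096, 0.093], [-0.047, -0.093, 0.094], [-0.047, -0.088, 0.092], [-0.047, -0.085, 0.093], [-0.047, -0.081, 0.093]]
253 [[-0.083, -0.126, 0.143], [-0.055, -0.101, 0.093], [0.012, -0.049, -0.026], [0.012, -0.047, -0.025], [0.012, -0.045, -0.027], [0.012, -0.044, -0.026], [-0.055, -0.082, 0.093]]
261 [[-0.093, -0.127, 0.143], [0.012, -0.049, -0.033], [0.012, -0.047, -0.032], [0.012, -0.045, -0.033], [0.011, -0.044, -0.031], [0.008, -0.044, -0.026], [0.004, -0.044, -0.02]]
269 [[0.012, -0.048, -0.039], [0.011, -0.047, -0.039], [0.011, -0.045, -0.038], [0.011, -0.043, -0.038], [0.008, -0.044, -0.033], [0.004, -0.044, -0.028], [0.001, -0.044, -0.022]]
277 [[0.011, -0.046, -0.045], [0.012, -0.045, -0.045], [0.011, -0.043, -0.044], [0.008, -0.043, -0.039], [0.005, -0.044, -0.034], [0.001, -0.044, -0.029], [-0.003, -0.044, -0.023]]
285 [[0.011, -0.044, -0.05], [0.01, -0.044, -0.048], [0.007, -0.044, -0.044], [0.005, -0.044, -0.04], [0.001, -0.044, -0.036], [-0.004, -0.044, -0.029], [-0.007, -0.044, -0.024]]
293 [[0.01, -0.043, -0.
[... 1141 characters left out ...]
, -0.001, -0.006], [0.01, 0.001, -0.006], [-0.004, 0.007, 0.021]]
240 [[0.011, -0.007, -0.012], [0.011, -0.004, -0.011], [0.011, -0.001, -0.011], [0.011, 0.001, -0.012], [0.012, 0.005, -0.013]]
244 [[0.011, -0.007, -0.016], [0.011, -0.004, -0.017], [0.012, -0.001, -0.017], [0.011, 0.001, -0.016], [0.011, 0.005, -0.016]]
250 [[0.011, -0.007, -0.022], [0.011, -0.004, -0.022], [0.01, -0.001, -0.021], [0.011, 0.001, -0.022], [0.011, 0.005, -0.022]]
260 [[0.012, -0.006, -0.032], [0.011, -0.004, -0.031], [0.011, -0.001, -0.031], [0.011, 0.001, -0.032], [0.011, 0.004, -0.031]]
270 [[0.011, -0.006, -0.04], [0.011, -0.004, -0.04], [0.011, -0.001, -0.04], [0.011, 0.001, -0.039], [0.011, 0.004, -0.04]]
```

The depth image puts the fingertips about 25 mm further back along the tool than the text implies. They are sitting on the wing's top, 52 mm above the deck. So the TCP must go about 25 mm deeper: I'll open, descend and close.

Emit:
{"name": "apply_moves", "arguments": {"steps": [[[0, 0, -0.01], [0, 0, 0], 1], [[0, 0, 0], [0, 0, 0], 1], [[0, 0, 0], [0, 0, 0], 1], [[0, 0, 0], [0, 0, 0], 1], [[0, 0, 0], [0, 0, 0], 1], [[0, 0, 0], [0, 0, 0], 1], [[0, 0, 0], [0, 0, 0], 1], [[0, 0, 0], [0, 0, 0], 1]]}}

```text
clock: 5.07
eef_pos: [0.6098, -0.2373, 0.1432]
tool_rot: [0.716, 0.669, 0.151, 0.128]
ft_force: [0.3, -0.7, 0.1]
grip_width: 0.0852
grasp_force: 0.0
```

Emit:
{"name": "apply_moves", "arguments": {"steps": [[[0.005, -0.007, 0.02], [0, 0, 0], 1], [[0, -0.007, 0.02], [0, 0, 0], 1], [[0, 0, 0.02], [0, 0, 0], 1], [[0, 0, 0.02], [0, 0, 0], 1], [[0, 0, 0.02], [0, 0, 0], 1], [[0, 0, 0.02], [0, 0, 0], 1], [[0, 0, 0.02], [0, 0, 0], 1], [[0, 0, 0], [0, 0, 0], 1]]}}

```text
clock: 5.73
eef_pos: [0.6179, -0.2354, 0.1152]
tool_rot: [0.717, 0.669, 0.15, 0.128]
ft_force: [0.2, 0.1, 0.1]
grip_width: 0.0856
grasp_force: 0.0
```

Run:
```python
from h import *
D=frame();o=bot.get_obs();print(D.T@(o['eef_pos']-MID),o['ft_force'],o['grip_width'],o['clock'])
```

```text
[-0.00212691 -0.16216174  0.01740413] [0.20936589 0.14109541 0.10701542] 0.08560610307952188 5.7333
```

Height is right for the corrected tip offset; close.

Emit:
{"name": "apply_moves", "arguments": {"steps": [[[0, 0.01, 0], [0, 0, 0], 0], [[0, 0, 0], [0, 0, 0], 0], [[0, 0, 0], [0, 0, 0], 0], [[0, 0, 0], [0, 0, 0], 0], [[0, 0, 0], [0, 0, 0], 0], [[0, 0, 0], [0, 0, 0], 0], [[0, 0, 0], [0, 0, 0], 0], [[0, 0, 0], [0, 0, 0], 0]]}}

```text
clock: 6.4
eef_pos: [0.6202, -0.2359, 0.1177]
tool_rot: [0.716, 0.669, 0.151, 0.129]
ft_force: [-1.2, 0.6, 1.4]
grip_width: 0.0129
grasp_force: 59.3
```

Emit:
{"name": "apply_moves", "arguments": {"steps": [[[0, 0, 0], [0, 0, 0], 0], [[0, 0, 0], [0, 0, 0], 0], [[0, 0, 0], [0, 0, 0], 0], [[0, 0, 0], [0, 0, 0], 0], [[0, 0, 0], [0, 0, 0], 0], [[0, 0, 0], [0, 0, 0], 0], [[0, 0, 0], [0, 0, 0], 0], [[0, 0, 0], [0, 0, 0], 0]]}}

```text
clock: 7.07
eef_pos: [0.6202, -0.2359, 0.1177]
tool_rot: [0.716, 0.669, 0.151, 0.129]
ft_force: [-2.1, 0.4, 4.8]
grip_width: 0.0128
grasp_force: 59.7
```

Emit:
{"name": "apply_moves", "arguments": {"steps": [[[0, 0, 0], [0, 0, 0.02], 0], [[0, 0, 0], [0, 0, 0.025], 0], [[0, 0, 0], [0, 0, 0.025], 0], [[0, 0, 0], [0, 0, 0.025], 0], [[0, 0, 0], [0, 0, 0.025], 0], [[0, 0, 0], [0, 0, 0.025], 0], [[0, 0, 0], [0, 0, 0.025], 0], [[0, 0, 0], [0, 0, 0.025], 0]]}}

```text
clock: 7.73
eef_pos: [0.6208, -0.2361, 0.1179]
tool_rot: [0.885, 0.42, 0.183, 0.077]
ft_force: [-0.6, 0.1, 4.3]
grip_width: 0.0131
grasp_force: 59.5
```

Emit:
{"name": "apply_moves", "arguments": {"steps": [[[0, 0, 0], [0, 0, 0.026], 0], [[0, 0, 0], [0, 0, 0.026], 0], [[0, 0, 0], [0, 0, 0.026], 0], [[0, 0, 0], [0, 0, 0.026], 0], [[0, 0, 0], [0, 0, 0.026], 0], [[0, 0, 0], [0, 0, 0.026], 0], [[0, 0, 0], [0, 0, 0.026], 0], [[0, 0, 0], [0, 0, 0.026], 0]]}}

```text
clock: 8.4
eef_pos: [0.6211, -0.2367, 0.1181]
tool_rot: [0.973, 0.114, 0.199, 0.015]
ft_force: [0.2, -1.3, 2.9]
grip_width: 0.0131
grasp_force: 59.4
```

Emit:
{"name": "apply_moves", "arguments": {"steps": [[[0, 0, 0], [0, 0, 0.01], 0], [[0, 0, 0], [0, 0, 0], 0], [[0, 0, 0], [0, 0, 0], 0], [[0, 0, 0], [0, 0, 0], 1], [[0, 0, 0], [0, 0, 0], 1], [[0, 0, 0], [0, 0, 0], 1], [[0, 0, 0], [0, 0, 0], 1], [[0, 0, 0], [0, 0, 0], 1]]}}

```text
clock: 9.07
eef_pos: [0.6194, -0.2354, 0.1165]
tool_rot: [0.975, 0.1, 0.197, 0.011]
ft_force: [-0.4, 0.4, -1.0]
grip_width: 0.0731
grasp_force: 0.0
```

Run:
```python
from h import *
D=frame();o=bot.get_obs();M=R.from_quat(o['tool_rot']).as_matrix();y=D.T@M[:,1];print('a',np.arctan2(-y[1],y[0]),D.T@(o['eef_pos']-MID),D.T@M[:,2],o['grip_width'],o['joint_pos'].round(2))
```

```text
a 1.4017198578653616 [-0.00022679 -0.16226261  0.01797127] [-0.00431327  0.00475145 -0.99997941] 0.07313417401908628 [-0.45  0.38 -0.18  0.66  0.19  2.52]
```

Emit:
{"name": "apply_moves", "arguments": {"steps": [[[0, 0, -0.04], [0, 0, 0], 1], [[0, 0, -0.07], [0, 0, 0], 1], [[0, 0, -0.08], [0, 0, 0], 1], [[0, 0, -0.08], [0, 0, 0], 1], [[0, 0, -0.08], [0, 0, 0], 1], [[0, 0, -0.08], [0, 0, 0], 1], [[0, 0, -0.08], [0, 0, 0], 1], [[0, 0, -0.08], [0, 0, 0], 1]]}}

```text
clock: 9.73
eef_pos: [0.5736, -0.2378, 0.2273]
tool_rot: [0.975, 0.1, 0.198, 0.011]
ft_force: [0.4, 0.2, 0.3]
grip_width: 0.0856
grasp_force: 0.0
```

Run:
```python
from h import *
D=frame();o=bot.get_obs();print(D.T@(o['eef_pos']-MID))
```

```text
[ 0.00089928 -0.16304761  0.13796561]
```

Emit:
{"name": "apply_moves", "arguments": {"steps": [[[0, 0, 0], [0, 0, -0.0392], 1], [[0, 0, 0], [0, 0, -0.0392], 1], [[0, 0, 0], [0, 0, -0.0392], 1], [[0, 0, 0], [0, 0, -0.0392], 1], [[0, 0, 0], [0, 0, -0.0392], 1], [[0, 0, 0], [0, 0, -0.0392], 1], [[0, 0, 0], [0, 0, -0.0392], 1], [[0, 0, 0], [0, 0, -0.0392], 1]]}}

```text
clock: 10.4
eef_pos: [0.574, -0.2378, 0.2266]
tool_rot: [0.81, 0.552, 0.169, 0.104]
ft_force: [0.0, 0.5, -0.7]
grip_width: 0.0856
grasp_force: 0.0
```

Emit:
{"name": "apply_moves", "arguments": {"steps": [[[0, 0, 0], [0, 0, -0.0392], 1], [[0, 0, 0], [0, 0, -0.0392], 1], [[0, 0, 0], [0, 0, -0.0392], 1], [[0, 0, 0], [0, 0, -0.0392], 1], [[0, 0, 0], [0, 0, -0.0392], 1], [[0, 0, 0], [0, 0, -0.0392], 1], [[0, 0, 0], [0, 0, -0.0392], 1], [[0, 0, 0], [0, 0, -0.0392], 1]]}}

```text
clock: 11.07
eef_pos: [0.574, -0.2379, 0.2266]
tool_rot: [0.453, 0.869, 0.099, 0.171]
ft_force: [-0.1, 0.2, 0.0]
grip_width: 0.0853
grasp_force: 0.0
```

Emit:
{"name": "apply_moves", "arguments": {"steps": [[[0, 0, 0], [0, 0, -0.0392], 1], [[0, 0, 0], [0, 0, -0.0392], 1], [[0, 0, 0], [0, 0, -0.0392], 1], [[0, 0, 0], [0, 0, -0.0392], 1], [[0, 0, 0], [0, 0, -0.0392], 1], [[0, 0, 0], [0, 0, -0.0392], 1], [[0, 0, 0], [0, 0, -0.0392], 1], [[0, 0, 0], [0, 0, -0.0392], 1]]}}

```text
clock: 11.73
eef_pos: [0.574, -0.2378, 0.2266]
tool_rot: [-0.012, 0.98, 0.006, 0.198]
ft_force: [-0.0, 0.2, 0.8]
grip_width: 0.0853
grasp_force: 0.0
```

Run:
```python
from h import *
D=frame();o=bot.get_obs();M=R.from_quat(o['tool_rot']).as_matrix();y=D.T@M[:,1];print('a',np.arctan2(-y[1],y[0]),D.T@(o['eef_pos']-MID),D.T@M[:,2],o['joint_pos'].round(2),o['clock'])
plan(MID+D@[-.01,-.07,.14],toolR(D,-np.pi/2),8,1)
```

```text
a -1.5601379317149677 [ 0.00092702 -0.16306241  0.13713968] [-0.00256404  0.00380846 -0.99998946] [-0.49  0.22 -0.1   0.9   0.2  -0.48] 11.7333
turn 0.7 dist 0.094
[[[0.007, 0.058, -0.002], [0.0002, -0.0001, -0.0004], 1], [[0.007, 0.058, -0.002], [0.0002, -0.0001, -0.0004], 1], [[0.007, 0.058, -0.002], [0.0002, -0.0001, -0.0004], 1], [[0.007, 0.058, -0.002], [0.0002, -0.0001, -0.0004], 1], [[0.007, 0.058, -0.002], [0.0002, -0.0001, -0.0004], 1], [[0.007, 0.058, -0.002], [0.0002, -0.0001, -0.0004], 1], [[0.007, 0.058, -0.002], [0.0002, -0.0001, -0.0004], 1], [[0.007, 0.058, -0.002], [0.0002, -0.0001, -0.0004], 1]]
```

Emit:
{"name": "apply_moves", "arguments": {"steps": [[[0.007, 0.058, -0.002], [0, 0, 0], 1], [[0.007, 0.058, -0.002], [0, 0, 0], 1], [[0.007, 0.058, -0.002], [0, 0, -0.001], 1], [[0.007, 0.058, -0.002], [0, 0, -0.001], 1], [[0.007, 0.058, -0.002], [0, 0, -0.001], 1], [[0.007, 0.058, -0.002], [0, 0, 0], 1], [[0.007, 0.058, -0.002], [0, 0, 0], 1], [[0.007, 0.058, -0.002], [0, 0, 0], 1]]}}

```text
clock: 12.4
eef_pos: [0.5601, -0.144, 0.2255]
tool_rot: [-0.014, 0.98, 0.006, 0.198]
ft_force: [-0.1, -0.2, -0.3]
grip_width: 0.0854
grasp_force: 0.0
```

Run:
```python
from h import *
D=frame();o=bot.get_obs();c=get_calibration('wrist');im,d=camera('wrist');np.savez('w2.npz',im=im,d=d,**c);cv2.imwrite('pics/w2.png',im[:,:,::-1])
K=cal('wrist',c);print(D.T@(o['eef_pos']-MID),[proj(MID+D@[x,-.035,.053],K).round(0) for x in (-.032,0,.032)])
Q=(pts(d,K)-MID)@D
m=(abs(Q[...,0])<.06)&(abs(Q[...,1]+.04)<.05)&(Q[...,2]>.045)&(Q[...,2]<.062)
k=Q[m];print(m.sum(),k.min(0),k.max(0),np.percentile(k,[2,50,98],axis=0).round(4).tolist())
mk=(Q[...,2]>.06)&(Q[...,2]<.4)&(d>0)
```

```text
[-0.00926746 -0.06880257  0.14023614] [array([296., 173.]), array([294., 209.]), array([293., 242.])]
1182 [-0.0328966  -0.04102619  0.04502099] [ 0.03075655 -0.0268263   0.05434596] [[-0.0324, -0.0409, 0.0461], [-0.0037, -0.0345, 0.0525], [0.0289, -0.0275, 0.0539]]
```

View pics/w2.png

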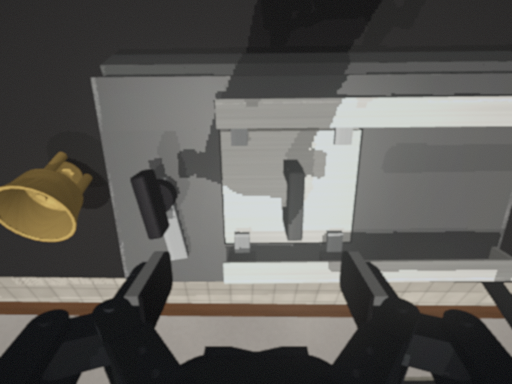

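The handle bar is at pixels (294,162)–(294,240), which is deck (-0.001, -0.034), top at 53 mm. That matches the text. The knob's tongue now points up the slope, and the lamp bar is at the lower right at about (490,290). Next I descend.

Emit:
{"name": "apply_moves", "arguments": {"steps": [[[-0.005, 0.022, 0.0375], [0, 0, 0], 1], [[-0.005, 0.022, 0.0375], [0, 0, 0], 1], [[-0.005, 0.022, 0.0375], [0, 0, 0], 1], [[-0.005, 0.022, 0.0375], [0, 0, 0], 1], [[-0.005, 0.022, 0.0375], [0, 0, 0], 1], [[-0.005, 0.022, 0.0375], [0, 0, 0], 1], [[-0.005, 0.022, 0.0375], [0, 0, 0], 1], [[-0.005, 0.022, 0.0375], [0, 0, 0], 1]]}}

```text
clock: 13.12
eef_pos: [0.5903, -0.1086, 0.1724]
tool_rot: [-0.014, 0.98, 0.006, 0.198]
ft_force: [0.6, -0.1, 0.3]
grip_width: 0.0855
grasp_force: 0.0
```

Emit:
{"name": "apply_moves", "arguments": {"steps": [[[0, 0, 0.0375], [0, 0, 0], 1], [[0, 0, 0.0375], [0, 0, 0], 1], [[0, 0, 0.0375], [0, 0, 0], 1], [[0, 0, 0.0375], [0, 0, 0], 1], [[0, 0, 0.0375], [0, 0, 0], 1], [[0, 0, 0.0375], [0, 0, 0], 1], [[0, 0, 0.0375], [0, 0, 0], 1], [[0, 0, 0], [0, 0, 0], 1]]}}

```text
clock: 13.78
eef_pos: [0.6097, -0.1079, 0.1229]
tool_rot: [-0.014, 0.98, 0.006, 0.197]
ft_force: [-0.3, 0.5, 1.1]
grip_width: 0.0857
grasp_force: 0.0
```

Run:
```python
from h import *
D=frame();o=bot.get_obs();print(D.T@(o['eef_pos']-MID),o['ft_force'],o['clock'])
```

```text
[-0.00251983 -0.03447969  0.02600088] [-0.31337237  0.50733621  1.11530761] 13.7833
```

Go down 7 mm more, then close.

Emit:
{"name": "apply_moves", "arguments": {"steps": [[[0, 0, 0.018], [0, 0, 0], 1], [[0, 0, 0.017], [0, 0, 0], 1], [[0, 0, 0], [0, 0, 0], 0], [[0, 0, 0], [0, 0, 0], 0], [[0, 0, 0], [0, 0, 0], 0], [[0, 0, 0], [0, 0, 0], 0], [[0, 0, 0], [0, 0, 0], 0], [[0, 0, 0], [0, 0, 0], 0]]}}

```text
clock: 14.45
eef_pos: [0.6131, -0.1071, 0.1189]
tool_rot: [-0.014, 0.98, 0.007, 0.198]
ft_force: [-5.8, 5.4, 10.6]
grip_width: 0.0125
grasp_force: 61.2
```

Emit:
{"name": "apply_moves", "arguments": {"steps": [[[0, 0, 0], [0, 0, 0], 0], [[0, 0, 0], [0, 0, 0], 0], [[0, 0, 0], [0, 0, 0], 0], [[0, 0, 0], [0, 0, 0], 0], [[0, 0, 0], [0, 0, 0], 0], [[0, 0, 0], [0, 0, 0], 0], [[0, 0, 0], [0, 0, 0], 0], [[0, 0, 0], [0, 0, 0], 0]]}}

```text
clock: 15.12
eef_pos: [0.6131, -0.1072, 0.119]
tool_rot: [-0.014, 0.98, 0.007, 0.198]
ft_force: [-3.2, 4.9, 5.1]
grip_width: 0.0129
grasp_force: 59.3
```

Emit:
{"name": "apply_moves", "arguments": {"steps": [[[0, 0, -0.014], [0, 0, 0], 0], [[0, 0, -0.014], [0, 0, 0], 0], [[0, 0, -0.014], [0, 0, 0], 0], [[0, 0, -0.014], [0, 0, 0], 0], [[0, 0, -0.014], [0, 0, 0], 0], [[0, 0, -0.014], [0, 0, 0], 0], [[0, 0, 0], [0, 0, 0], 0], [[0, 0, 0], [0, 0, 0], 0]]}}

```text
clock: 15.78
eef_pos: [0.6068, -0.1075, 0.1337]
tool_rot: [-0.014, 0.98, 0.007, 0.198]
ft_force: [3.1, 5.0, -2.9]
grip_width: 0.0129
grasp_force: 58.6
```

Run:
```python
from h import *
D=frame();o=bot.get_obs();print(D.T@(o['eef_pos']-MID),D.T@o['ft_force'],o['grip_width'],o['joint_pos'].round(2))
```

```text
[-0.00101614 -0.03395477  0.03700943] [ 1.86851267  4.89260643 -3.89197952] 0.012880538930578356 [-0.23  0.26 -0.31  0.62  0.11 -0.24]
```

Emit:
{"name": "apply_moves", "arguments": {"steps": [[[0, 0.025, 0], [0, 0, 0], 0], [[0, 0.045, 0], [0, 0, 0], 0], [[0, 0.045, 0], [0, 0, 0], 0], [[0, 0.045, 0], [0, 0, 0], 0], [[0, 0.045, 0], [0, 0, 0], 0], [[0, 0.045, 0], [0, 0, 0], 0], [[0, 0.045, 0], [0, 0, 0], 0], [[0, 0.045, 0], [0, 0, 0], 0]]}}

```text
clock: 16.45
eef_pos: [0.6041, -0.0393, 0.1343]
tool_rot: [-0.014, 0.98, 0.006, 0.198]
ft_force: [2.3, -1.0, -3.5]
grip_width: 0.0132
grasp_force: 58.7
```

Run:
```python
from h import *
D=frame();o=bot.get_obs();M=R.from_quat(o['tool_rot']).as_matrix();print(D.T@(o['eef_pos']-MID),D.T@o['ft_force'],o['grip_width'],(D.T@M).round(3))
```

```text
[-0.00111223  0.03431996  0.0376929 ] [ 0.66131991 -1.02899557 -4.13110572] 0.013239016272159447 [[-1.     0.007 -0.004]
 [ 0.007  1.     0.004]
 [ 0.004  0.004 -1.   ]]
```

Emit:
{"name": "apply_moves", "arguments": {"steps": [[[0, 0.045, 0], [0, 0, 0], 0], [[0, 0.045, 0], [0, 0, 0], 0], [[0, 0.045, 0], [0, 0, 0], 0], [[0, 0.045, 0], [0, 0, 0], 0], [[0, 0.045, 0], [0, 0, 0], 0], [[0, 0.045, 0], [0, 0, 0], 0], [[0, 0.045, 0], [0, 0, 0], 0], [[0, 0.02, 0], [0, 0, 0], 0]]}}

```text
clock: 17.12
eef_pos: [0.6016, 0.0282, 0.1342]
tool_rot: [-0.014, 0.98, 0.007, 0.197]
ft_force: [-1.1, -0.7, -5.1]
grip_width: 0.0129
grasp_force: 58.8
```

Run:
```python
from h import *
D=frame();o=bot.get_obs();print(D.T@(o['eef_pos']-MID),D.T@o['ft_force'],o['grip_width'])
```

```text
[-0.00126078  0.10184238  0.03769949] [-3.05685136 -0.67945449 -4.25921221] 0.012905622430121373
```

Emit:
{"name": "apply_moves", "arguments": {"steps": [[[0, 0.012, 0], [0, 0, 0], 0], [[0, 0, 0], [0, 0, 0], 0], [[0, 0, 0.008], [0, 0, 0], 0], [[0, 0, 0.008], [0, 0, 0], 0], [[0, 0, 0.006], [0, 0, 0], 0], [[0, 0, 0], [0, 0, 0], 0], [[0, 0, 0], [0, 0, 0], 0], [[0, 0, 0], [0, 0, 0], 0]]}}

```text
clock: 17.78
eef_pos: [0.6033, 0.0292, 0.1302]
tool_rot: [-0.014, 0.98, 0.006, 0.197]
ft_force: [-5.0, 1.9, -3.3]
grip_width: 0.0129
grasp_force: 59.1
```

Run:
```python
from h import *
D=frame();o=bot.get_obs();print(D.T@(o['eef_pos']-MID),D.T@o['ft_force'],o['grip_width'])
```

```text
[-0.00115488  0.102718    0.03334792] [-5.88464564  2.0351766  -1.13415481] 0.012876998069686597
```

Emit:
{"name": "apply_moves", "arguments": {"steps": [[[0, 0, 0.003], [0, 0, 0], 0], [[0, 0, 0], [0, 0, 0], 0], [[0, 0, 0], [0, 0, 0], 1], [[0, 0, 0], [0, 0, 0], 1], [[0, 0, 0], [0, 0, 0], 1], [[0, 0, 0], [0, 0, 0], 1], [[0, 0, 0], [0, 0, 0], 1], [[0, 0, 0], [0, 0, 0], 1]]}}

```text
clock: 18.45
eef_pos: [0.605, 0.0291, 0.1309]
tool_rot: [-0.014, 0.98, 0.006, 0.199]
ft_force: [-0.5, 0.6, -0.3]
grip_width: 0.0838
grasp_force: 0.0
```

Emit:
{"name": "apply_moves", "arguments": {"steps": [[[0, 0, 0], [0, 0, 0], 1], [[0, 0, -0.03], [0, 0, 0], 1], [[0, 0, -0.05], [0, 0, 0], 1], [[0, 0, -0.06], [0, 0, 0], 1], [[0, 0, -0.06], [0, 0, 0], 1], [[0, 0, -0.06], [0, 0, 0], 1], [[0, 0, -0.06], [0, 0, 0], 1], [[0, 0, -0.06], [0, 0, 0], 1]]}}

```text
clock: 19.12
eef_pos: [0.5746, 0.0279, 0.2021]
tool_rot: [-0.014, 0.98, 0.006, 0.198]
ft_force: [0.1, -0.3, 0.0]
grip_width: 0.0854
grasp_force: 0.0
```

Run:
```python
from h import *
D=frame();o=bot.get_obs();print(D.T@(o['eef_pos']-MID),o['ft_force'],o['clock'])
c=get_calibration('wrist');im,d=camera('wrist');cv2.imwrite('pics/w3.png',im[:,:,::-1])
K=cal('wrist',c);Q=(pts(d,K)-MID)@D
m=(abs(Q[...,0])<.05)&(abs(Q[...,1]-.1)<.05)&(Q[...,2]>.052)&(Q[...,2]<.075)
print(m.sum(),np.percentile(Q[m],[2,50,98],axis=0).round(4).tolist())
```

```text
[0.00044233 0.10243336 0.1106943 ] [ 0.06790842 -0.28146522  0.03714633] 19.1167
1665 [[-0.0328, 0.0962, 0.0568], [-0.005, 0.1029, 0.0647], [0.0287, 0.1096, 0.0661]]
```

View pics/w3.png

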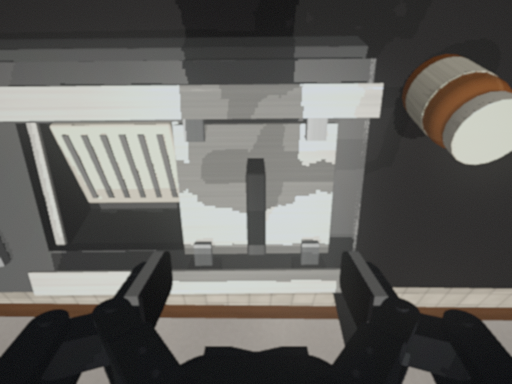

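The hatch is parked: the handle at pixels (256,160)–(256,255) is at deck y 0.103, so it has slid about 137 mm, with its top at 65 mm (lift about 12 mm). The cassette is uncovered at (120,165), the jar hasn't moved and the gripper is clear.

```bash
python3 -c "
from workcell import bot
print(bot.job_done())"
```

```text
the job is handed in; nothing more can be done
None
```

I turned the knob clockwise to about 1.4 rad, lifted the hatch and parked it about 137 mm to the left, resting at about 12 mm lift. I handed the job in at about 19 s without learning the verdict. My first close on the knob missed: the fingers shut lightly on top of its wing.

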